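# Arm the high-voltage supply under its red guard

### The arm

A 6-joint arm with a two-finger parallel gripper is mounted at the origin on a cart in front of the work surface, level with it; the furniture and walls round the work are solid. World frame = base frame: x ahead of the robot, y to its left, z up, the work surface at z = 0. Lengths are in mm, angles in degrees, forces in N, time in s.
With the tool pointing down it reaches from about 350 to 775 mm from the base axis. Payload 5.5 kg.
Tool frame: the origin (TCP) lies at the very end of the fingers, on their centre line; the grasp point (between the pads) lies 19 mm behind it (robot.grip_depth is the distance from the TCP to the grasp point, in mm); z points along the fingers, x is the direction in which the jaws open and shut, and the axes are right-handed (so a half turn about z gives the same grasp; the last joint's range is limited). The gripper opens to 85 mm and grips with 20 to 120 N. Pads are 22 mm wide; open, the fingers measure 114 mm over their backs; the gripper's body (76 mm by 85 mm) begins 54 mm behind the grasp point. The pads swing forward as they close: fully open they stand 13 mm farther back than shut.
Start: joints at [-85.004, 17.945, 2.641, 74.691, 0, 82.002], TCP at [129.287, -560.318, 231.323] pointing down, gripper open.
Joint ranges: [-158.12, 158.12], [-49.38, 96.58], [-58.88, 72.47], [-126.05, 133.96], [-84.25, 85.87], [-180, 180]. Speed limits (degrees/s): [147.25, 147.25, 180, 180, 180, 180].

### API

Orientations are given as a 3x3 rotation matrix whose columns are the frame's x, y, z axes.
In Python, from cell import robot, capture, camera_params gives the robot as it stands.
- The arm moves only by the tool drive_tool, never from a script. Its argument "rows" is a list of rows, each a list of 7 numbers: the gripper command: -1 is shut, 1 is fully open, values between are in proportion, then the shift along the tool's x, y, z as a fraction of full scale, then the turn, a rotation vector about the tool's x, y, z as a fraction of full scale. In form: [[jaw, x, y, z, ax, ay, az], ...]. A call has 1 to 5 rows; each row shifts and turns the commanded pose from where the row before left it, along the tool's axes as they then stand; what a row does not reach is not made up. Full scale, the value 1, is 4 cm for a shift and 4 degrees for a turn. A row lasts 1/8 s, in which the tool goes at most 62.5 mm and 10.7 degrees, less where a joint would pass 70% of its speed; a pose out of reach is approached as far as the arm can. A call with a number of a shift or a turn outside -1 to 1 is refused whole. A call with a gripper value outside its range is refused whole. The fingers move at their own pace and stop on an object; "squeeze" is the grip in N (left out, the last holds). Time passes only in rows, so rows that do not move let the fingers close. It gives the time, the measured TCP pose, the force and the opening at its end, in the units of the state.
- robot.get_obs(): the state, without advancing time (a new reading comes with each control period).
- capture(name): name is "scene" or "top" or "wrist"; returns the picture (400x640x3 uint8, red, green, blue); there is no depth.
- camera_params(name): a dict with "intrinsics" (3x3 intrinsics, pixels), "rvec" (rotation vector, rad) and "tvec" (3), from world to camera coordinates, as OpenCV has them; the wrist camera has in their place "hand_eye" (4x4, takes a point from camera to tool coordinates, whose origin is the TCP and whose axes are the tool frame's). Camera axes: x right, y down, z forward; pixel columns grow to the right and rows downward; lengths in mm; the calibration is good to about 2 mm. A picture is of the moment at which its call begins: read the wrist's pose just before it. camera_params takes no time and is no camera call.
- robot.close_job(): hands the job in, once; it reports no verdict.
The state is a dict: "time_s": time; "joint_positions": joint angles; "joint_velocities": joint speeds; "joint_efforts": joint torques, N m; "position": TCP position; "orientation": TCP orientation; "wrist_force": force on the tool from outside, world axes, zero at the start; "wrist_torque": the same for the moment, N m; "width": opening from 0.0 (shut) to 1.0 (fully open).
Only numpy, scipy, OpenCV 4.12 (cv2) and the standard library are available. Lean on these libraries where they do the work, as an engineer would, in place of code of your own. Each camera call takes 0.05 s, during which the arm holds its last target. There are 200 camera calls.

### The job

Arm the high-voltage supply, the box with the red guard: lift the red guard back with a fingertip, push the toggle under it gently over towards the hinge until it snaps across, then let the guard fall shut over it. Only push with the fingers: do not grip or force the guard or toggle, and do not lift, tip or shove the box. Leave the yellow-guarded supply, the samples and the tools as they are.

Things in the scene. Friction and masses are not known exactly. Their poses are not given: they have to be found in the camera images.
- hv_supply: High-voltage supply: light grey bench box, dark top, 150 x 96 x 60 mm (x, y, z), 3 kg, loose on rubber feet. Origin: centre of its underside, z up; its -x face carries the meter and faces the operator. A RED guard lies shut over the toggle on its top panel (z = 60 mm). Behind the hinge the deck is clear: nothing above z = 67 mm, but the open guard leans back over it, reaching 50 mm behind the hinge and 100 mm above it
- hv_well (a point): Top panel at the foot of the red-guarded toggle (its pivot): x = -25 mm, y = 0, z = 60 mm of the box. The toggle stands in a well: side walls with inner faces 37 mm either side of it, from x = -68 to +10 mm of the box, up to z = 96 mm; a low rear wall (to z = 84 mm) at x = 10 mm; open in front (-x) and above once the guard is up
- hv_hinge (a point): Middle of the red guard's hinge line, fixed on the box at x = 10 mm, y = 0, z = 96 mm of its frame; the hinge runs along the box's y axis
- hv_lip (a point): Underside of the red guard at its lift lip, 83 mm from the hinge. The guard: 4 mm plate, 86 mm wide, underside level with the hinge when shut; a 33 mm skirt hangs from it 75-78 mm from the hinge; the plate runs on level to 88 mm, then flares up at 62 degrees for 25 mm (end 99 mm out, 22 mm up). A finger hooks under here, in front of the skirt: 35 mm clear below, box front 85 mm from the hinge
- hv_guard (a joint): Angle of the red guard (rad): 0 shut, 1.82 leaning back at its stop. 45 g, light damped hinge; swings up and back. Left alone it falls shut from below about 1.5 rad (in about a second) and stays open, leaning back, above about 1.65 rad
- hv_bat (a point): Centre of the ball end (9 mm wide) of the toggle under the red guard: a 5.6 mm thick steel bat, 26.5 mm from its pivot to this point
- hv_toggle (a joint): Angle of that toggle (rad): 0 = off, leaning 24 degrees to the front (-x); 0.84 = armed, leaning 24 degrees back to the hinge. A spring snaps it from the middle (0.42) to the nearer end; about 3 N at the ball starts it
- heater_supply: The neighbouring heater supply: same box, size and layout with a YELLOW guard; leave it as it is. The two stand side by side, either one on the left
- heater_guard (a joint): Angle of the yellow guard (rad), 0 closed
- heater_toggle (a joint): Angle of the toggle under the yellow guard (rad), 0 off
- wafer_shipper: Bystander: flat round wafer carrier, 89x89x12 mm, gold wafer
- gel_box: Bystander: small clear hinged box with chips, 56x50x18 mm
- petri: Bystander: clear petri dish, 60 mm wide, 12 mm high
- tweezers: Bystander: black tweezers lying flat, 118 mm long
- amber_vial: Bystander: amber vial with a black cap, 28 mm wide, 63 mm high
- white_vial: Bystander: white vial with a white cap, 22 mm wide, 49 mm high
- loupe: Bystander: black eye loupe, 33 mm wide, 32 mm high

How it is judged:
By the outcome, as a careful person would: the job done as asked, in the order asked, and still so for the second after the job is handed in, with the robot touching nothing.
It also fails if it takes over 50 s, if anything falls off the work surface, if the arm or the gripper's body presses on something with over 40 N, if the wrist force passes 120 N, or if a joint passes its speed limit or range.

## Working session

There is one attempt and no reset: what is moved stays moved. The work goes in short steps, Python scripts to look and compute and a tool call to move; the robot and the scene stay as the last step left them, time stands still between calls to the robot, and variables do not carry over. Pictures are saved under pics/ and viewed, about 8 in all and at most 12, crops included, and the job is handed in when it is done.

Besides the shell and the picture viewer there is one more tool, called after ">>>" as name(argument=value, ...), one argument or row to a line, values as JSON. drive_tool: Moves the arm, as the interface text tells. Its arguments: {"type":"object","properties":{"rows":{"type":"array","items":{"type":"array","items":{"type":"number"}}},"squeeze":{"type":"number"}},"required":["rows"]}

```bash
mkdir -p pics
python3 - <<'E'
from cell import robot,capture,camera_params
import cv2
o=robot.get_obs();print(o)
for n in("scene","top"):
    cv2.imwrite(f"pics/{n}0.png",capture(n)[:,:,::-1]);print(n,camera_params(n))
print(camera_params("wrist"))
E
```

```text
{'time_s': 0.0, 'joint_positions': array([-8.50034604e+01,  1.79909435e+01,  2.57678441e+00,  7.46893939e+01,
        2.49668693e-04,  8.20008434e+01]), 'joint_velocities': array([ 0.04834213,  0.0521172 ,  0.02585575, -0.02197801, -0.00808022,
       -0.12999307]), 'joint_efforts': array([-1.43795151e-03, -4.80630147e+01,  2.98530453e+01,  1.95578038e-02,
       -4.06320614e-04,  5.04654707e-06]), 'position': array([ 129.24592098, -559.76979837,  230.40610685]), 'orientation': array([[ 2.24877722e-01, -9.74386980e-01, -1.53070376e-04],
       [-9.74385349e-01, -2.24877628e-01,  1.80085201e-03],
       [-1.78914885e-03, -2.55821964e-04, -9.99998367e-01]]), 'wrist_force': array([-0.14075978, -0.22944664, -0.43157893]), 'wrist_torque': array([-0.00472967, -0.02085671, -0.03426741]), 'width': 1.0019884742626268}
scene {'intrinsics': array([[366.20480331,   0.        , 322.05571331],
       [  0.        , 366.20480331, 199.78082228],
       [  0.        ,   0.        ,   1.        ]]), 'rvec': array([ 1.87926913, -0.86774565,  0.52062562]), 'tvec': array([-173.78125905,  305.5256677 ,  626.80590809])}
top {'intrinsics': array([[370.28181741,   0.        , 312.41481289],
       [  0.        , 370.28181741, 199.06383314],
       [  0.        ,   0.        ,   1.        ]]), 'rvec': array([ 2.18202051, -2.11128925,  0.22365413]), 'tvec': array([169.25977487, 470.29667834, 947.40004606])}
{'intrinsics': array([[300.01608785,   0.        , 320.32341906],
       [  0.        , 300.01608785, 200.81101522],
       [  0.        ,   0.        ,   1.        ]]), 'hand_eye': array([[ 9.99999695e-01,  3.24679485e-04,  7.10795155e-04,
         4.74601414e-01],
       [-5.39822451e-04,  9.44698438e-01,  3.27939889e-01,
        -8.41263854e+01],
       [-5.65011718e-04, -3.27940172e-01,  9.44698324e-01,
        -1.42583069e+02],
       [ 0.00000000e+00,  0.00000000e+00,  0.00000000e+00,
         1.00000000e+00]])}
```

View pics/scene0.png

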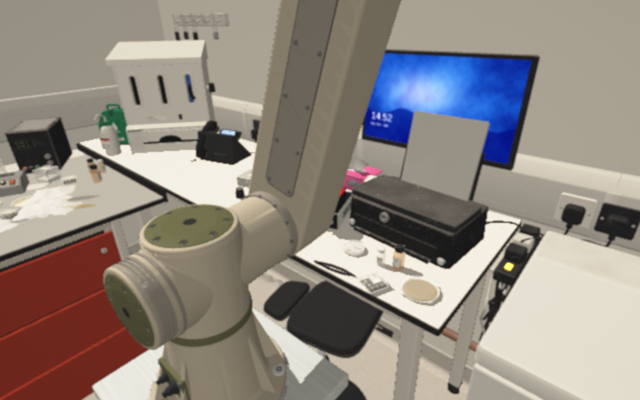

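View pics/top0.png

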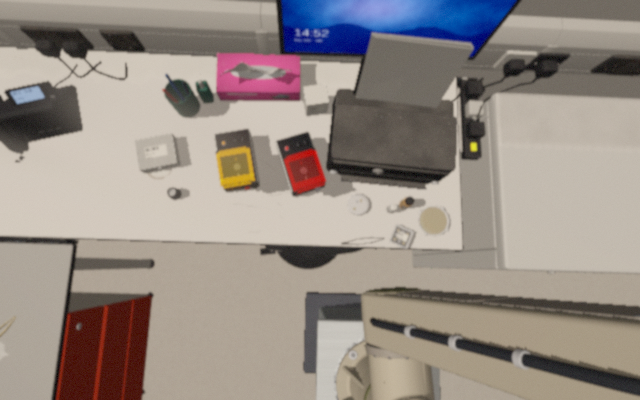

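The top view shows the red-guarded box at about (302,163), with the yellow one to its left at (237,160). A big black box stands close to the right of the red one.

Run:
```python
import cv2
a=cv2.imread("pics/top0.png")[115:205,205:345]
cv2.imwrite("pics/crop0.png",cv2.resize(a,None,fx=5.7,fy=5.7,interpolation=cv2.INTER_CUBIC))
```

```text
(no output)
```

View pics/crop0.png

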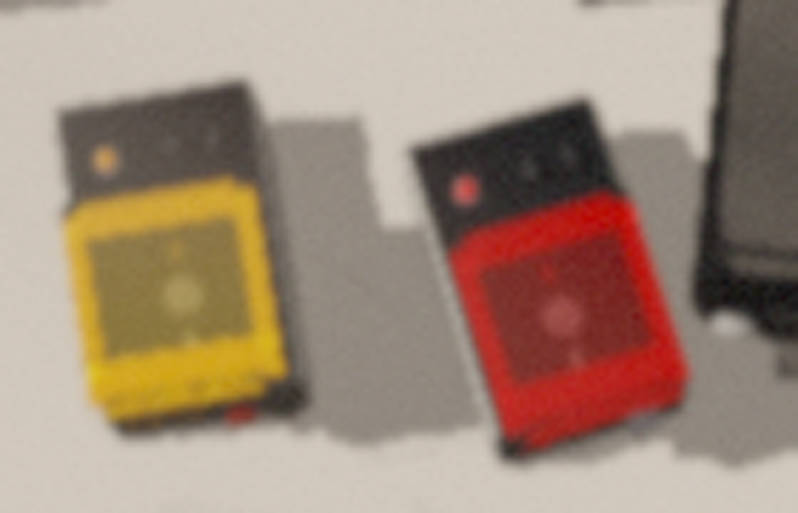

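```bash
cat > h.py <<'E'
import numpy as np, cv2
from scipy.optimize import least_squares
from cell import robot,capture,camera_params
def Rz(a): return np.array([[np.cos(a),-np.sin(a),0],[np.sin(a),np.cos(a),0],[0,0,1]])
def cam(n,o=None):
    p=camera_params(n);K=p["intrinsics"]
    if n!="wrist": return K,cv2.Rodrigues(p["rvec"])[0],p["tvec"]
    T=np.eye(4);T[:3,:3]=o["orientation"];T[:3,3]=o["position"]
    M=np.linalg.inv(T@p["hand_eye"]);return K,M[:3,:3],M[:3,3]
def proj(c,P):
    q=(c[1]@np.atleast_2d(P).T).T+c[2];q=q@c[0].T;return q[:,:2]/q[:,2:]
def fit(c,B,px,x0):
    f=lambda v:(proj(c,(Rz(v[2])@np.array(B,float).T).T+[v[0],v[1],0])-px).ravel()
    s=least_squares(f,x0,x_scale=[100,100,1],loss="soft_l1");return s.x,f(s.x).reshape(-1,2)
E
python3 - <<'E'
from h import *
c=cam("top")
B=[[75,48,60],[75,-48,60],[-75,48,60],[10,43,98],[10,-43,98]]
off=np.array([205,115])
px=np.array([[413,150],[588,98],[500,455],[450,248],[628,192]])/5.7+off
v,r=fit(c,B,px,[600,50,0]);print(v,np.degrees(v[2]));print(r)
px=np.array([[60,112],[248,82],[115,432],[68,210],[252,180]])/5.7+off
w,r=fit(c,B,px,[600,200,0]);print(w,np.degrees(w[2]));print(r)
o=robot.get_obs();print(proj(cam("wrist",o),[v[0],v[1],60]))
# right obstacle: bottom-front-left corner of black box crop(700,310)
for z in(0,60,120):
  s=least_squares(lambda u:(proj(c,[u[0],u[1],z])-(np.array([700,315])/5.7+off)).ravel(),[600,0]);print(z,s.x)
E
```

```text
[5.58790138e+02 2.18524824e+02 3.58204025e-01] 20.523578862449703
[[-2.55964915  0.1680224 ]
 [ 0.91941506 -1.36306199]
 [-0.08572127 -0.72582859]
 [-0.2105257   0.91045148]
 [ 0.65104225  0.56258847]]
[5.62267114e+02 3.86630836e+02 2.59051389e-01] 14.842551253741433
[[-1.89777528  0.62636113]
 [ 0.84359959 -1.47478764]
 [-0.81545249 -1.34550352]
 [ 0.04735466  1.95814166]
 [ 1.38274059  0.15929804]]
[[-1214.4143056  -1154.25230833]]
0 [554.50496589 142.70685754]
60 [539.0277895  147.09349782]
120 [523.55061311 151.4801381 ]
```

Run:
```python
from h import *
N=47
az=np.radians(np.linspace(-77,21.5,N+1));rad=np.linspace(574.5,490,N+1)
P=np.c_[rad*np.cos(az),rad*np.sin(az)]
h=lambda k:np.radians(-77+4*k)   # heading of tool x; tool y = heading-90
ax=lambda k:np.array([[np.cos(h(k)),np.sin(h(k))],[np.sin(h(k)),-np.cos(h(k))]])
for g in range(0,N,5):
    e=min(g+5,N);S=sum(ax(k).T for k in range(g,e))
    print(e-g,np.round(np.linalg.solve(S,P[e]-P[g])/40,2), P[e].round())
```

```text
5 [-0.02 -0.52] [ 225. -519.]
5 [ 0.07 -0.51] [ 311. -462.]
5 [ 0.15 -0.49] [ 383. -391.]
5 [ 0.22 -0.45] [ 441. -310.]
5 [ 0.29 -0.4 ] [ 481. -220.]
5 [ 0.34 -0.34] [ 505. -127.]
5 [ 0.39 -0.28] [511. -33.]
5 [ 0.42 -0.21] [499.  60.]
5 [ 0.44 -0.13] [471. 147.]
2 [ 0.45 -0.08] [456. 180.]
```

>>> drive_tool(
  rows=[
    [-1, -0.02, -0.52, -0.05, 0, 0, -1],
    [-1, -0.02, -0.52, -0.05, 0, 0, -1],
    [-1, -0.02, -0.52, -0.05, 0, 0, -1],
    [-1, -0.02, -0.52, -0.05, 0, 0, -1],
    [-1, -0.02, -0.52, -0.05, 0, 0, -1],
  ],
  squeeze=20,
)

```text
time_s: 0.72
position: [226.1, -518.6, 241.5]
orientation: [[0.549, -0.836, 0.0], [-0.836, -0.549, -0.0], [0.0, 0.0, -1.0]]
wrist_force: [-0.0, 0.0, -0.3]
width: 0.001
```

>>> drive_tool(
  rows=[
    [-1, 0.07, -0.51, -0.05, 0, 0, -1],
    [-1, 0.07, -0.51, -0.05, 0, 0, -1],
    [-1, 0.07, -0.51, -0.05, 0, 0, -1],
    [-1, 0.07, -0.51, -0.05, 0, 0, -1],
    [-1, 0.07, -0.51, -0.05, 0, 0, -1],
  ],
)

```text
time_s: 1.35
position: [311.2, -462.6, 251.4]
orientation: [[0.801, -0.598, -0.0], [-0.598, -0.801, -0.0], [-0.0, 0.0, -1.0]]
wrist_force: [-1.2, -0.9, 0.1]
width: 0.002
```

As predicted; continuing the swing.

>>> drive_tool(
  rows=[
    [-1, 0.15, -0.49, 0, 0, 0, -1],
    [-1, 0.15, -0.49, 0, 0, 0, -1],
    [-1, 0.15, -0.49, 0, 0, 0, -1],
    [-1, 0.15, -0.49, 0, 0, 0, -1],
    [-1, 0.15, -0.49, 0, 0, 0, -1],
  ],
)

```text
time_s: 1.98
position: [384.5, -391.5, 251.3]
orientation: [[0.958, -0.288, -0.0], [-0.288, -0.958, 0.0], [-0.0, 0.0, -1.0]]
wrist_force: [-0.4, 0.9, 1.0]
width: -0.004
```

>>> drive_tool(
  rows=[
    [-1, 0.22, -0.45, 0, 0, 0, -1],
    [-1, 0.22, -0.45, 0, 0, 0, -1],
    [-1, 0.22, -0.45, 0, 0, 0, -1],
    [-1, 0.22, -0.45, 0, 0, 0, -1],
    [-1, 0.22, -0.45, 0, 0, 0, -1],
  ],
)

```text
time_s: 2.6
position: [441.5, -309.8, 251.3]
orientation: [[0.998, 0.057, -0.0], [0.057, -0.998, -0.0], [-0.0, 0.0, -1.0]]
wrist_force: [0.1, 0.5, 0.5]
width: -0.0
```

>>> drive_tool(
  rows=[
    [-1, 0.29, -0.4, 0, 0, 0, -1],
    [-1, 0.29, -0.4, 0, 0, 0, -1],
    [-1, 0.29, -0.4, 0, 0, 0, -1],
    [-1, 0.29, -0.4, 0, 0, 0, -1],
    [-1, 0.29, -0.4, 0, 0, 0, -1],
  ],
)

```text
time_s: 3.22
position: [482.8, -220.6, 251.3]
orientation: [[0.919, 0.395, -0.0], [0.395, -0.919, -0.0], [-0.0, 0.0, -1.0]]
wrist_force: [-0.2, -0.0, -0.0]
width: -0.001
```

>>> drive_tool(
  rows=[
    [-1, 0.34, -0.34, 0, 0, 0, -1],
    [-1, 0.34, -0.34, 0, 0, 0, -1],
    [-1, 0.34, -0.34, 0, 0, 0, -1],
    [-1, 0.34, -0.34, 0, 0, 0, -1],
    [-1, 0.34, -0.34, 0, 0, 0, -1],
  ],
)

```text
time_s: 3.85
position: [505.7, -127.8, 251.3]
orientation: [[0.728, 0.685, -0.0], [0.685, -0.728, -0.0], [-0.0, 0.0, -1.0]]
wrist_force: [0.6, 0.4, -0.3]
width: 0.002
```

>>> drive_tool(
  rows=[
    [-1, 0.39, -0.28, 0, 0, 0, -1],
    [-1, 0.39, -0.28, 0, 0, 0, -1],
    [-1, 0.39, -0.28, 0, 0, 0, -1],
    [-1, 0.39, -0.28, 0, 0, 0, -1],
    [-1, 0.39, -0.28, 0, 0, 0, -1],
  ],
)

```text
time_s: 4.47
position: [511.0, -32.4, 251.3]
orientation: [[0.45, 0.893, -0.0], [0.893, -0.45, -0.0], [-0.0, 0.0, -1.0]]
wrist_force: [1.0, -0.5, 0.1]
width: -0.001
```

>>> drive_tool(
  rows=[
    [-1, 0.42, -0.21, 0, 0, 0, -1],
    [-1, 0.42, -0.21, 0, 0, 0, -1],
    [-1, 0.42, -0.21, 0, 0, 0, -1],
    [-1, 0.42, -0.21, 0, 0, 0, -1],
    [-1, 0.42, -0.21, 0, 0, 0, -1],
  ],
)

```text
time_s: 5.1
position: [498.5, 60.2, 251.2]
orientation: [[0.117, 0.993, -0.0], [0.993, -0.117, -0.0], [-0.0, -0.0, -1.0]]
wrist_force: [0.1, -0.1, -0.0]
width: -0.002
```

>>> drive_tool(
  rows=[
    [-1, 0.44, -0.13, 0, 0, 0, -1],
    [-1, 0.44, -0.13, 0, 0, 0, -1],
    [-1, 0.44, -0.13, 0, 0, 0, -1],
    [-1, 0.44, -0.13, 0, 0, 0, -1],
    [-1, 0.44, -0.13, 0, 0, 0, -1],
  ],
)

```text
time_s: 5.72
position: [470.9, 147.2, 251.2]
orientation: [[-0.229, 0.973, -0.0], [0.973, 0.229, -0.0], [-0.0, -0.0, -1.0]]
wrist_force: [-0.5, 0.4, -0.9]
width: -0.0
```

>>> drive_tool(
  rows=[
    [-1, 0.45, -0.08, 0, 0, 0, -1],
    [-1, 0.45, -0.08, 0, 0, 0, -1],
    [-1, 0, 0, 0, 0, 0, 0],
  ],
)

```text
time_s: 6.1
position: [455.2, 180.3, 251.3]
orientation: [[-0.361, 0.933, 0.0], [0.933, 0.361, -0.0], [-0.0, -0.0, -1.0]]
wrist_force: [-0.9, 0.6, 1.2]
width: -0.0
```

Run:
```python
from h import *
import pickle
o=robot.get_obs();im=capture("wrist");pickle.dump(o,open("o1.pkl","wb"))
print(o["position"],o["joint_positions"],o["time_s"])
cv2.imwrite("pics/w1.png",cv2.resize(im[:,:,::-1],(800,500),interpolation=cv2.INTER_CUBIC))
```

```text
[455.21383455 180.33205015 251.3344093 ] [ 1.22126505e+01  8.14015627e+00 -7.16192914e+00  7.46996217e+01
 -8.62923396e-03 -8.95377636e+00] 6.1
```

View pics/w1.png

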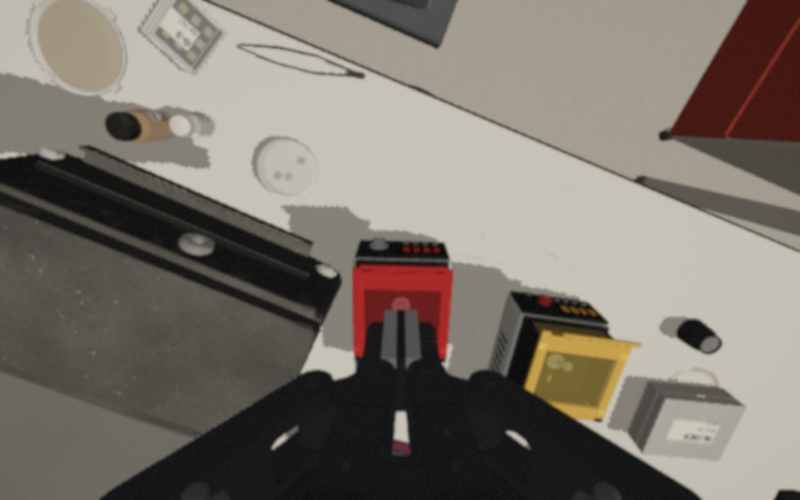

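The wrist view shows the red guard ahead at about (403,300), aligned with the image, with the fingers just over it. The printer corner on the left is close. I'll zoom in for a precise fit.

Run:
```python
import cv2
a=cv2.imread("pics/w1.png")[225:375,335:475]
cv2.imwrite("pics/crop1.png",cv2.resize(a,None,fx=4,fy=4,interpolation=cv2.INTER_CUBIC))
```

```text
(no output)
```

View pics/crop1.png

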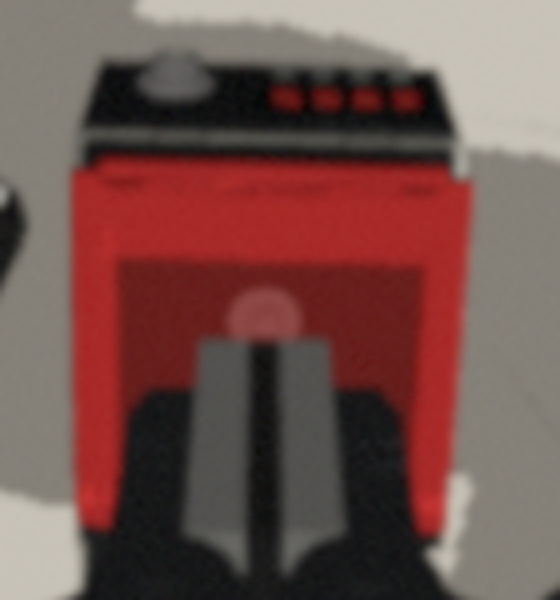

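Run:
```python
from h import *
import pickle
o=pickle.load(open("o1.pkl","rb"));c=cam("wrist",o)
B=np.array([[-75,48,0],[-75,-48,0],[-75,48,60],[-75,-48,60],[-89,43,118],[-89,-43,118],[10,43,98],[10,-43,98]],float)
cr=np.array([[437,68],[103,60],[463,140],[83,130],[470,182],[74,172],[440,533],[80,528]],float)
px=(cr/4+[335,225])/1.25
v,r=fit(c,B,px,[559,218,.36]);print(v,np.degrees(v[2]));print(r.round(1))
f=lambda u:(proj(c,(Rz(u[2])@B.T).T+[u[0],u[1],u[3]])-px).ravel()
s=least_squares(f,[559,218,.36,0],x_scale=[100,100,1,100]);print(s.x,f(s.x).reshape(-1,2).round(1))
print(proj(c,o["position"])*1.25)
```

```text
[5.61684782e+02 2.21143390e+02 3.42772175e-01] 19.639398953566364
[[ 1.3 -0.4]
 [-1.6 -0.6]
 [ 1.9  0.6]
 [-2.9  0.5]
 [ 4.2 -0.6]
 [-3.4 -0.8]
 [ 1.2  1.8]
 [-0.9  1.1]]
[ 5.67196688e+02  2.23382528e+02  3.43278860e-01 -1.38307143e+01] [[ 0.1  0.6]
 [-0.4  0.5]
 [ 0.3  1.1]
 [-1.3  1.1]
 [ 2.1 -0.3]
 [-1.4 -0.3]
 [-0.3 -0.9]
 [ 0.7 -1.5]]
[[401.38744531 328.98105534]]
```

```bash
cat >> h.py <<'E'
BX=np.array([561,220.5,0]);BR=Rz(np.radians(20))
def rel(dst,tilt=None,show=True):
    "current TCP in box frame, and total shift (full-scale units, current tool axes) to box-frame dst"
    o=robot.get_obs();p=BR.T@(o["position"]-BX);R=BR.T@o["orientation"]
    print("t",round(o["time_s"],2),"box TCP",p.round(1),"z",R[:,2].round(3),"x",R[:,0].round(3),"F",(BR.T@o["wrist_force"]).round(1))
    if dst is not None: print("shift",(R.T@(np.array(dst)-p)/40).round(2))
E
python3 -c "
from h import *
rel([-150,0,150])"
```

```text
t 6.15 box TCP [-112.9   -2.2  251.3] z [ 0. -0. -1.] x [-0.019  1.    -0.   ] F [-0.1  0.4  0.1]
shift [ 0.07 -0.93  2.53]
```

>>> drive_tool(
  rows=[
    [-1, 0.07, -0.2, 0.2, 0, 0, 0.28],
    [-1, 0, -0.2, 0.3, -1, 0, 0],
    [-1, 0, -0.2, 0.3, -1, 0, 0],
    [-1, 0, -0.2, 0.3, -1, 0, 0],
    [-1, 0, -0.3, 0.3, -1, 0, 0],
  ],
)

```text
time_s: 6.78
position: [418.1, 167.8, 190.6]
orientation: [[-0.338, 0.904, 0.261], [0.941, 0.325, 0.094], [-0.0, 0.278, -0.961]]
wrist_force: [0.5, 0.2, 0.6]
width: 0.001
```

>>> drive_tool(
  rows=[
    [-1, 0, -0.2, 0, -1, 0, 0],
    [-1, 0, -0.2, 0, -1, 0, 0],
    [-1, 0, -0.2, 0, -1, 0, 0],
    [-1, 0, -0.2, 0, -1, 0, 0],
    [-1, 0, -0.2, 0, -1, 0, 0],
  ],
)

```text
time_s: 7.4
position: [383.6, 155.6, 174.4]
orientation: [[-0.338, 0.76, 0.554], [0.941, 0.273, 0.199], [0.0, 0.589, -0.808]]
wrist_force: [0.7, 0.2, -0.3]
width: 0.002
```

>>> drive_tool(
  rows=[
    [-1, 0, 0, 0, -1, 0, 0],
    [-1, 0, 0, 0, -1, 0, 0],
    [-1, 0, 0, 0, 0, 0, 0],
  ],
)

```text
time_s: 7.78
position: [396.7, 158.1, 206.4]
orientation: [[-0.341, 0.699, 0.629], [0.94, 0.252, 0.231], [0.003, 0.67, -0.742]]
wrist_force: [-0.1, -1.1, -0.8]
width: 0.001
```

```bash
python3 -c "
from h import *
rel([-115,0,81])"
```

```text
t 7.78 box TCP [-175.8   -2.4  206.4] z [ 0.67   0.002 -0.742] x [0.001 1.    0.003] F [-0.5 -1.  -0.8]
shift [ 0.05 -0.97  3.34]
```

```bash
python3 -c "
from h import *
print(robot.get_obs()['joint_positions'].round(1))"
```

```text
[  2.4 -31.2 -58.9  21.7  11.8 -13.1]
```

>>> drive_tool(
  rows=[
    [-1, 0.02, 0.63, 0.57, 0, 0, 0],
    [-1, 0.02, 0.63, 0.57, 0, 0, 0],
    [-1, 0, -0.5, 0.55, 0, 0, 0],
    [-1, 0, -0.5, 0.55, 0, 0, 0],
    [-1, 0, 0, 0, 0, 0, 0],
  ],
)

```text
time_s: 8.4
position: [465.7, 185.6, 153.1]
orientation: [[-0.343, 0.711, 0.614], [0.939, 0.256, 0.228], [0.005, 0.655, -0.756]]
wrist_force: [0.2, 0.1, 0.6]
width: -0.001
```

```bash
python3 -c "
from h import *
rel([-108,0,81]);print(robot.get_obs()['joint_positions'].round(1))"
```

```text
t 8.4 box TCP [-101.5   -0.2  153.1] z [ 0.655  0.004 -0.756] x [-0.001  1.     0.005] F [0.2 0.  0.6]
shift [-0.   -1.3   1.25]
[  7.4 -14.1 -58.9   5.1   8.5  -9.5]
```

>>> drive_tool(
  rows=[
    [-1, 0, -0.25, 0, 1, 0, 0],
    [-1, 0, -0.25, 0, 1, 0, 0],
    [-1, 0, -0.2, 0.3, 0.25, 0, 0],
    [-1, 0, -0.2, 0.3, 0, 0, 0],
    [-1, 0, 0, 0, 0, 0, 0],
  ],
)

```text
time_s: 9.02
position: [449.4, 180.0, 111.6]
orientation: [[-0.343, 0.798, 0.496], [0.939, 0.289, 0.185], [0.005, 0.53, -0.848]]
wrist_force: [0.1, -0.4, -0.3]
width: 0.001
```

```bash
python3 -c "
from h import *
rel([-112,0,78]);print(robot.get_obs()['joint_positions'].round(1))"
```

```text
t 9.03 box TCP [-1.187e+02  1.000e-01  1.116e+02] z [ 0.53   0.005 -0.848] x [-0.001  1.     0.005] F [-0.  -0.4 -0.3]
shift [-0.01 -0.3   0.8 ]
[  8.2  -8.8 -55.4  12.    6.5  -9.9]
```

>>> drive_tool(
  rows=[
    [-1, 0, -0.15, 0.4, 0, 0, 0],
    [-1, 0, -0.15, 0.4, 0, 0, 0],
    [-1, 0, 0, 0, 0, 0, 0],
  ],
)

```text
time_s: 9.4
position: [456.7, 182.7, 79.2]
orientation: [[-0.343, 0.797, 0.497], [0.939, 0.289, 0.186], [0.004, 0.531, -0.848]]
wrist_force: [-0.1, 0.3, 0.2]
width: -0.002
```

Run:
```python
from h import *
import pickle
rel([-80.5,0,78])
o=robot.get_obs();im=capture("wrist");pickle.dump(o,open("o2.pkl","wb"))
cv2.imwrite("pics/w2.png",cv2.resize(im[:,160:480,::-1],(640,800)[:1]+(800,),interpolation=cv2.INTER_CUBIC)[200:800])
cv2.imwrite("pics/w2raw.png",im[:,:,::-1])
```

```text
t 9.4 box TCP [-1.109e+02  1.000e-01  7.920e+01] z [ 0.531  0.004 -0.848] x [-0.001  1.     0.004] F [-0.   0.4  0.2]
shift [-0.    0.63  0.43]
```

View pics/w2.png

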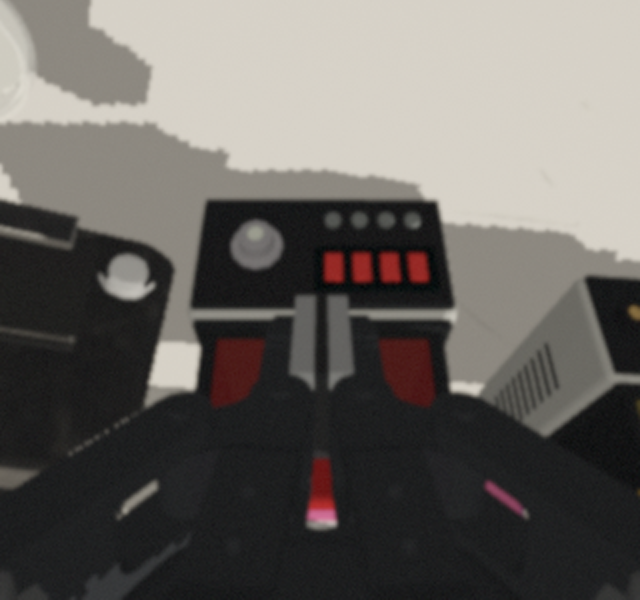

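The view shows the box front squarely: base corners at (205,200) and (438,203), deck edge at (193,308)–(455,310), fingers centred. I'll refit from these.

Run:
```python
from h import *
import pickle
o=pickle.load(open("o2.pkl","rb"));c=cam("wrist",o)
B=np.array([[-75,-48,2],[-75,48,2],[-75,-48,60],[-75,48,60]],float)
cr=np.array([[205,201],[438,203],[192,308],[456,310]],float)
px=(cr+[0,200])/2+[160,0]
v,r=fit(c,B,px,[561,220,.35]);print(v,np.degrees(v[2]));print(r.round(1))
print(((proj(c,[o["position"]-10*o["orientation"][:,1],o["position"]+10*o["orientation"][:,1]])-[160,0])*2-[0,200]))
f=lambda u:(proj(c,(Rz(u[2])@B.T).T+[u[0],u[1],u[3]])-px).ravel()
s=least_squares(f,[559,218,.36,0],x_scale=[100,100,1,100]);print(s.x,f(s.x).reshape(-1,2).round(1))
```

```text
[5.67015533e+02 2.21916682e+02 3.30277652e-01] 18.923515531878884
[[-0.7 -0.5]
 [ 0.8 -0.3]
 [-4.1 11.4]
 [ 2.5 11.2]]
[[322.04855889 292.47461486]
 [321.93841699 357.08662634]]
[ 5.75561618e+02  2.25602960e+02  3.32401483e-01 -1.11686208e+01] [[ 3.  -3.8]
 [-2.1 -3.8]
 [ 0.8  3.4]
 [-1.5  3.1]]
```

>>> drive_tool(
  rows=[
    [-1, 0, 0.21, 0.14, 0, 0, 0],
    [-1, 0, 0.21, 0.14, 0, 0, 0],
    [-1, 0, 0.2, 0.14, 0, 0, 0],
    [-1, 0, 0, 0, 0, 0, 0],
  ],
)

```text
time_s: 9.95
position: [485.4, 193.0, 78.4]
orientation: [[-0.343, 0.797, 0.497], [0.939, 0.289, 0.185], [0.004, 0.53, -0.848]]
wrist_force: [-3.0, -2.0, -0.3]
width: 0.001
```

Run:
```python
from h import *
rel([-80.5,0,78])
# arc plan: corner at hinge+84 from theta=0..1.9, corner start (-74,83)+; tool fixed
R=np.array([[.848,.53],[.53,-.848]])  # cols y,z in (x,z)
H=np.array([12,96]); r=84; 
def corner(t): # point r out on plate, offset d below plate
    d=6*max(0,1-t/.8)+1
    return H+r*np.array([-np.cos(t),np.sin(t)])+d*np.array([-np.sin(t),-np.cos(t)])*1
T=np.linspace(0,1.85,16);C=np.array([corner(t) for t in T])
for i in range(15): print(round(T[i+1],2),(C[i+1]-np.array([8.5,5.3])).round(0),((C[i+1]-C[i])@R/40).round(2))
```

```text
t 9.95 box TCP [-80.4  -0.   78.4] z [ 0.53   0.004 -0.848] x [-0.001  1.     0.004] F [-3.5 -0.9 -0.3]
shift [ 0.   -0.01  0.01]
0.12 [-81.  95.] [ 0.15 -0.24]
0.25 [-79. 106.] [ 0.18 -0.22]
0.37 [-76. 117.] [ 0.21 -0.19]
0.49 [-72. 128.] [ 0.23 -0.16]
0.62 [-66. 137.] [ 0.25 -0.13]
0.74 [-60. 146.] [ 0.26 -0.1 ]
0.86 [-52. 154.] [ 0.26 -0.06]
0.99 [-44. 160.] [ 0.26 -0.03]
1.11 [-35. 165.] [0.26 0.01]
1.23 [-25. 170.] [0.26 0.04]
1.36 [-15. 173.] [0.25 0.07]
1.48 [ -5. 174.] [0.24 0.1 ]
1.6 [  5. 175.] [0.22 0.13]
1.73 [ 16. 174.] [0.21 0.15]
1.85 [ 26. 172.] [0.19 0.18]
```

>>> drive_tool(
  rows=[
    [-1, 0, -0.06, -0.04, 0, 0, 0],
    [-1, 0, 0.11, -0.17, 0, 0, 0],
    [-1, 0, 0.11, -0.17, 0, 0, 0],
    [-1, 0, 0, 0, 0, 0, 0],
  ],
)

```text
time_s: 10.45
position: [484.6, 192.3, 97.5]
orientation: [[-0.343, 0.794, 0.502], [0.939, 0.288, 0.186], [0.003, 0.535, -0.845]]
wrist_force: [0.6, 0.3, -0.8]
width: 0.004
```

Run:
```python
from h import *
rel([-79,0,106])
im=capture("wrist");cv2.imwrite("pics/w3.png",np.vstack([cv2.resize(im[:,160:480,::-1],(480,600))]))
```

```text
t 10.45 box TCP [-81.4  -0.3  97.5] z [ 0.535  0.003 -0.845] x [-0.001  1.     0.003] F [ 0.6  0.1 -0.8]
shift [ 0.01  0.16 -0.15]
```

View pics/w3.png

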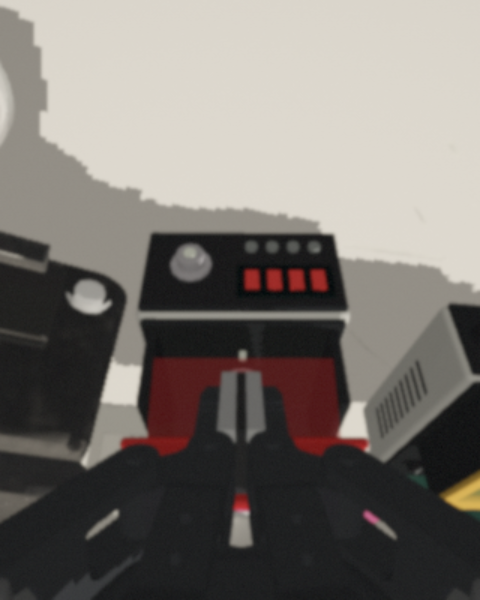

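The guard is up by a few degrees (skirt edge at row 358) and the toggle tip shows at (243,355) behind it. I'll continue along the arc.

>>> drive_tool(
  rows=[
    [-1, 0, 0.18, -0.2, 0, 0, 0],
    [-1, 0, 0.21, -0.19, 0, 0, 0],
    [-1, 0, 0.23, -0.16, 0, 0, 0],
    [-1, 0, 0.25, -0.13, 0, 0, 0],
    [-1, 0, 0, 0, 0, 0, 0],
  ],
)

```text
time_s: 11.12
position: [499.4, 197.5, 139.2]
orientation: [[-0.343, 0.794, 0.502], [0.939, 0.288, 0.186], [0.003, 0.535, -0.845]]
wrist_force: [0.2, 0.3, 0.6]
width: -0.001
```

>>> drive_tool(
  rows=[
    [-1, 0, 0.26, -0.1, 0, 0, 0],
    [-1, 0, 0.26, -0.06, 0, 0, 0],
    [-1, 0, 0.26, -0.03, 0, 0, 0],
    [-1, 0, 0.26, 0.01, 0, 0, 0],
    [-1, 0, 0, 0, 0, 0, 0],
  ],
)

```text
time_s: 11.75
position: [528.5, 208.1, 166.6]
orientation: [[-0.343, 0.795, 0.501], [0.939, 0.288, 0.186], [0.004, 0.534, -0.845]]
wrist_force: [-0.0, -0.7, -0.0]
width: -0.002
```

Run:
```python
from h import *
rel([-25,0,170])
im=capture("wrist");cv2.imwrite("pics/w4.png",np.vstack([cv2.resize(im[:,160:480,::-1],(480,600))]))
cv2.imwrite("pics/s4.png",capture("scene")[:,:,::-1])
```

```text
t 11.75 box TCP [-34.7  -0.5 166.6] z [ 0.534  0.004 -0.845] x [-0.001  1.     0.004] F [-0.2 -0.7 -0. ]
shift [0.01 0.25 0.06]
```

View pics/w4.png

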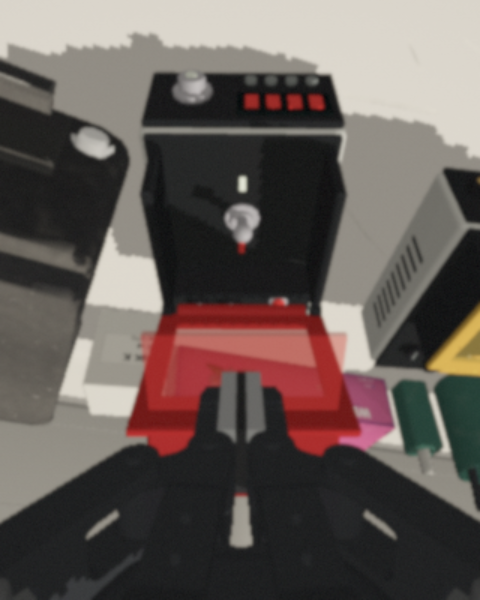

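The guard is well up, with the finger on its underside. The open well and toggle ball at (242,215) are visible. I'll continue to the stop.

>>> drive_tool(
  rows=[
    [-1, 0, 0.26, 0.05, 0, 0, 0],
    [-1, 0, 0.25, 0.07, 0, 0, 0],
    [-1, 0, 0.24, 0.1, 0, 0, 0],
    [-1, 0, 0.22, 0.13, 0, 0, 0],
    [-1, 0, 0, 0, 0, 0, 0],
  ],
)

```text
time_s: 12.48
position: [570.1, 223.2, 179.8]
orientation: [[-0.344, 0.79, 0.508], [0.939, 0.288, 0.189], [0.003, 0.542, -0.84]]
wrist_force: [-1.9, -0.8, 10.8]
width: -0.001
```

>>> drive_tool(
  rows=[
    [-1, 0, 0.14, 0.1, 0, 0, 0],
    [-1, 0, 0.06, 0.05, 0, 0, 0],
    [-1, 0, 0, 0, 0, 0, 0],
  ],
)

```text
time_s: 12.85
position: [579.6, 226.4, 179.8]
orientation: [[-0.344, 0.789, 0.509], [0.939, 0.287, 0.189], [0.003, 0.543, -0.84]]
wrist_force: [-0.6, -0.4, 12.4]
width: -0.004
```

Run:
```python
from h import *
rel([26,0,172]);print(robot.get_obs()['joint_positions'].round(1))
```

```text
t 12.85 box TCP [ 19.5  -0.8 179.8] z [ 0.543  0.003 -0.84 ] x [-0.002  1.     0.003] F [-0.7 -0.2 12.4]
shift [0.02 0.03 0.25]
[ 11.7   1.7 -35.1  20.5   4.7  -7. ]
```

>>> drive_tool(
  rows=[
    [-1, 0, 0.14, -0.22, 0, 0, 0],
    [-1, 0, -0.3, -0.25, 0, 0, 0],
    [-1, 0, -0.45, -0.3, 0, 0, 0],
    [-1, 0, -0.6, -0.4, 0, 0, 0],
    [-1, 0, -0.6, -0.3, 0, 0, 0],
  ],
)

```text
time_s: 13.48
position: [485.3, 192.7, 183.8]
orientation: [[-0.343, 0.796, 0.498], [0.939, 0.289, 0.186], [0.004, 0.531, -0.847]]
wrist_force: [0.4, -0.3, -0.0]
width: -0.002
```

Run:
```python
from h import *
rel([-70,0,75])
c=cam("wrist",dict(position=np.array([528.5,208.1,166.6]),orientation=np.array([[-0.343,0.795,0.501],[0.939,0.288,0.186],[0.004,0.534,-0.845]])))
for x in(-40,-36,-32): print(x,(proj(c,BR@[x,0,84.2]+BX)-[160,0])*1.5)
for P in([-75,48,60],[-75,-48,60],[-68,37,96],[-68,-37,96]): print(P,(proj(c,BR@P+BX)-[160,0])*1.5)
im=capture("wrist");cv2.imwrite("pics/w5.png",np.vstack([cv2.resize(im[:,160:480,::-1],(480,600))]))
```

```text
t 13.47 box TCP [-80.7  -0.3 183.8] z [ 0.531  0.004 -0.847] x [-0.001  1.     0.004] F [ 0.3 -0.4 -0. ]
shift [-0.   -1.22  2.45]
-40 [[241.89919214 228.25502506]]
-36 [[241.86756472 234.58131189]]
-32 [[241.83685083 240.72487099]]
[-75, 48, 60] [[350.96668755 131.09203367]]
[-75, -48, 60] [[132.69789271 131.16123524]]
[-68, 37, 96] [[334.25472228 195.95935593]]
[-68, -37, 96] [[150.2270148  196.10964433]]
```

View pics/w5.png

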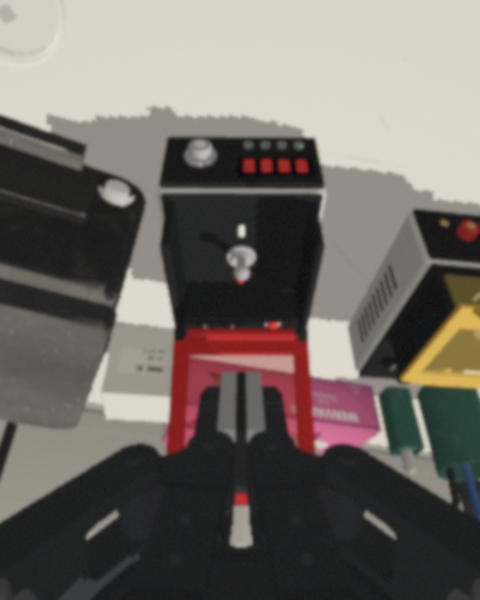

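The guard stays open at its stop by itself. The toggle is unmoved, with its ball where the model predicts. I'll descend in front of the toggle.

>>> drive_tool(
  rows=[
    [-1, 0, -0.31, 0.61, 0, 0, 0],
    [-1, 0, -0.31, 0.61, 0, 0, 0],
    [-1, 0, -0.3, 0.61, 0, 0, 0],
    [-1, 0, -0.3, 0.61, 0, 0, 0],
    [-1, 0, 0, 0, 0, 0, 0],
  ],
)

```text
time_s: 14.15
position: [494.6, 196.7, 73.1]
orientation: [[-0.343, 0.799, 0.494], [0.939, 0.289, 0.185], [0.005, 0.527, -0.85]]
wrist_force: [-0.8, -0.2, -0.0]
width: 0.001
```

>>> drive_tool(
  rows=[
    [-1, 0, 0.2, 0.12, 0, 0, 0],
    [-1, 0, 0.11, 0.07, 0, 0, 0],
    [-1, 0, 0.11, 0.07, 0, 0, 0],
    [-1, 0, 0, 0, 0, 0, 0],
  ],
)

```text
time_s: 14.65
position: [516.2, 204.1, 76.9]
orientation: [[-0.343, 0.795, 0.5], [0.939, 0.289, 0.186], [0.004, 0.533, -0.846]]
wrist_force: [-4.1, -1.3, 3.6]
width: -0.001
```

Run:
```python
from h import *
rel([-34,0,75])
```

```text
t 14.65 box TCP [-47.7  -0.1  76.9] z [ 0.533  0.004 -0.846] x [-0.001  1.     0.004] F [-4.3  0.2  3.6]
shift [0.   0.26 0.22]
```

>>> drive_tool(
  rows=[
    [-1, 0, 0.1, 0.07, 0, 0, 0],
    [-1, 0, 0.08, 0.06, 0, 0, 0],
    [-1, 0, 0, 0, 0, 0, 0],
  ],
)

```text
time_s: 15.02
position: [525.0, 207.3, 76.1]
orientation: [[-0.343, 0.795, 0.5], [0.939, 0.288, 0.186], [0.004, 0.534, -0.846]]
wrist_force: [-1.1, 0.5, -0.0]
width: 0.003
```

>>> drive_tool(
  rows=[
    [-1, 0, 0.08, 0.06, 0, 0, 0],
    [-1, 0, 0, 0, 0, 0, 0],
  ],
)

```text
time_s: 15.28
position: [528.9, 208.6, 76.0]
orientation: [[-0.343, 0.795, 0.501], [0.939, 0.288, 0.186], [0.004, 0.534, -0.845]]
wrist_force: [0.0, 0.0, -0.1]
width: 0.004
```

Run:
```python
from h import *
rel([-34,0,75])
```

```text
t 15.28 box TCP [-34.2  -0.2  76. ] z [ 0.534  0.004 -0.845] x [-0.001  1.     0.004] F [ 0.   0.  -0.1]
shift [ 0.   -0.01  0.02]
```

Force dropped to zero, which fits a snap. I'll withdraw and check.

>>> drive_tool(
  rows=[
    [-1, 0, -0.32, -0.21, 0, 0, 0],
    [-1, 0, -0.32, -0.21, 0, 0, 0],
    [-1, 0, 0.38, -0.7, 0, 0, 0],
    [-1, 0, 0.38, -0.7, 0, 0, 0],
    [-1, 0, 0.38, -0.7, 0, 0, 0],
  ],
)

```text
time_s: 15.9
position: [491.9, 195.0, 171.9]
orientation: [[-0.343, 0.796, 0.499], [0.939, 0.288, 0.186], [0.004, 0.532, -0.847]]
wrist_force: [1.4, 0.1, 1.5]
width: -0.001
```

>>> drive_tool(
  rows=[
    [-1, 0, 0.35, -0.9, 0, 0, 0],
    [-1, 0, 0.35, -0.9, 0, 0, 0],
    [-1, 0, 0.35, -0.9, 0, 0, 0],
    [-1, 0, 0, 0, 0, 0, 0],
  ],
)

```text
time_s: 16.4
position: [473.6, 187.5, 289.2]
orientation: [[-0.343, 0.792, 0.505], [0.939, 0.288, 0.187], [0.002, 0.539, -0.843]]
wrist_force: [0.7, -0.0, -0.4]
width: -0.0
```

Run:
```python
from h import *
rel([80,0,230]);o=robot.get_obs();print(o['joint_positions'].round(1))
im=capture("wrist");cv2.imwrite("pics/w6.png",np.vstack([cv2.resize(im[:,160:480,::-1],(480,600))]))
c=cam("wrist",o)
for x in(-36,-14): print(x,(proj(c,BR@[x,0,84.2]+BX)-[160,0])*1.5)
```

```text
t 16.4 box TCP [-93.4  -1.2 289.2] z [ 0.539  0.003 -0.843] x [-0.001  1.     0.002] F [ 0.6 -0.3 -0.4]
shift [0.02 2.85 3.58]
[  8.9 -16.1 -33.6  40.4   6.1  -9.4]
-36 [[241.91105939 177.85712675]]
-14 [[241.79560833 201.31089155]]
```

View pics/w6.png

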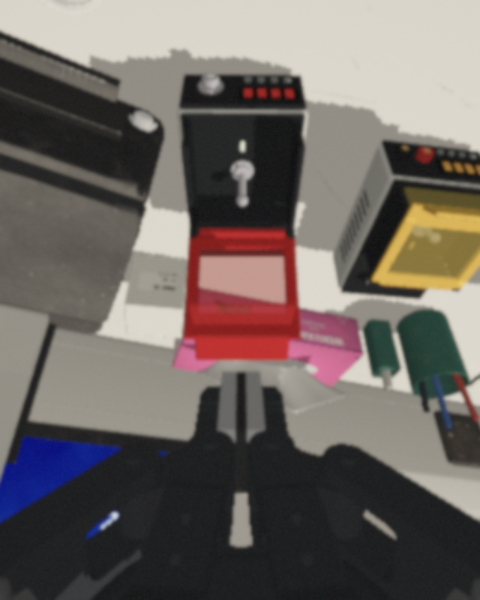

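The toggle is armed: its ball sits at (242,201), as predicted for armed. The guard is still open. I'll go over the guard, turning the tool upright, to get behind it.

>>> drive_tool(
  rows=[
    [-1, 0.01, 0.45, 0.4, 1, 0, 0],
    [-1, 0.01, 0.48, 0.36, 1, 0, 0],
    [-1, 0, 0.5, 0.33, 1, 0, 0],
    [-1, 0, 0.52, 0.29, 1, 0, 0],
    [-1, 0, 0.54, 0.26, 1, 0, 0],
  ],
)

```text
time_s: 17.08
position: [583.2, 228.8, 263.7]
orientation: [[-0.343, 0.919, 0.192], [0.939, 0.335, 0.075], [0.004, 0.206, -0.979]]
wrist_force: [0.9, -0.2, 0.5]
width: -0.0
```

>>> drive_tool(
  rows=[
    [-1, 0, 0.55, 0.2, 1, 0, 0],
    [-1, 0, 0.57, 0.15, 1, 0, 0],
    [-1, 0, 0.58, 0.1, 1, 0, 0],
    [-1, 0, 0, 0, 0, 0, 0],
  ],
)

```text
time_s: 17.58
position: [650.5, 253.1, 250.8]
orientation: [[-0.343, 0.939, -0.007], [0.939, 0.343, 0.002], [0.005, -0.006, -1.0]]
wrist_force: [0.4, -0.4, -0.6]
width: 0.0
```

Run:
```python
from h import *
rel([88,0,180]);o=robot.get_obs();print(o['joint_positions'].round(1))
im=capture("wrist");cv2.imwrite("pics/w7.png",np.vstack([cv2.resize(im[:,160:480,::-1],(480,600))]))
c=cam("wrist",o)
H=np.array([10,0,96])
for t in(1.65,1.82):
  e=H+np.array([-99*np.cos(t)+22*np.sin(t),0,99*np.sin(t)+22*np.cos(t)]);print(e,(proj(c,[BR@(e+[0,y,0])+BX for y in(-43,43)])-[160,0])*1.5)
```

```text
t 17.57 box TCP [ 95.3  -0.  250.8] z [-0.006  0.005 -1.   ] x [-0.001  1.     0.005] F [ 0.3 -0.5 -0.6]
shift [-0.01 -0.17  1.77]
[14.6 33.2 28.8 86.   0.2 -5.5]
[ 39.76399862   0.         192.94897826] [[144.08840132 216.80321373]
 [338.05412404 216.99831042]]
[ 55.73699952   0.         186.51589294] [[149.12173079 249.19100817]
 [332.74526448 249.31723098]]
```

View pics/w7.png

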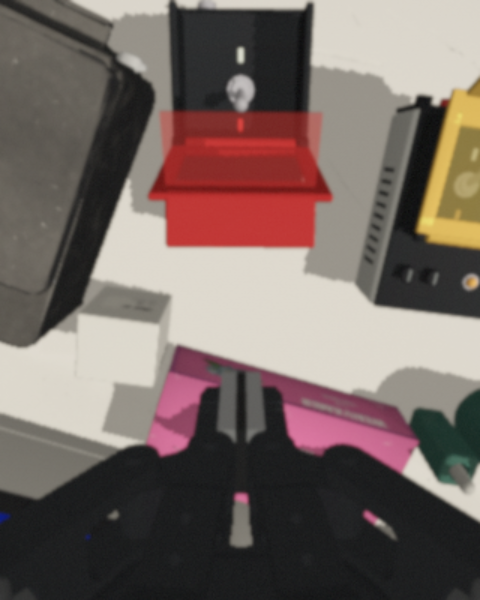

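The guard's end is at row 246, about x=55 mm, so it is at its stop. The toggle is still armed and the area behind the guard is clear down to the deck. I'll descend behind the guard and nudge it forward.

>>> drive_tool(
  rows=[
    [-1, 0, -0.12, 0.62, 0, 0, 0],
    [-1, 0, -0.12, 0.62, 0, 0, 0],
    [-1, 0, -0.12, 0.6, 0, 0, 0],
    [-1, 0, 0, 0, 0, 0, 0],
  ],
)

```text
time_s: 18.12
position: [633.1, 247.6, 183.2]
orientation: [[-0.343, 0.939, -0.002], [0.939, 0.343, 0.004], [0.004, -0.0, -1.0]]
wrist_force: [0.5, -0.3, 1.0]
width: 0.001
```

>>> drive_tool(
  rows=[
    [-1, 0, -0.25, 0, 0, 0, 0],
    [-1, 0, -0.25, 0, 0, 0, 0],
    [-1, 0, -0.25, 0, 0, 0, 0],
    [-1, 0, -0.25, 0, 0, 0, 0],
    [-1, 0, 0, 0, 0, 0, 0],
  ],
)

```text
time_s: 18.75
position: [603.7, 236.5, 192.6]
orientation: [[-0.344, 0.939, 0.02], [0.939, 0.343, 0.01], [0.003, 0.022, -1.0]]
wrist_force: [4.4, 3.2, 19.7]
width: -0.003
```

Run:
```python
from h import *
rel([25,0,178])
```

```text
t 18.75 box TCP [ 45.6   0.4 192.6] z [ 0.022  0.003 -1.   ] x [-0.002  1.     0.003] F [ 5.3  1.5 19.7]
shift [-0.01 -0.52  0.35]
```

The tip rode up onto the flare (20 N upward). I'll lift off, move back and go deeper behind the guard.

>>> drive_tool(
  rows=[
    [-1, 0, 0, -0.7, 0, 0, 0],
    [-1, 0, 0.3, -0.3, 0, 0, 0],
    [-1, 0, 0.8, 0, 0, 0, 0],
    [-1, 0, 0, 0, 0, 0, 0],
  ],
)

```text
time_s: 19.25
position: [641.3, 249.9, 224.9]
orientation: [[-0.343, 0.939, 0.004], [0.939, 0.343, 0.005], [0.004, 0.006, -1.0]]
wrist_force: [0.3, 0.1, 0.2]
width: -0.002
```

Run:
```python
from h import *
rel([85,0,145])
im=capture("wrist");cv2.imwrite("pics/w8.png",np.vstack([cv2.resize(im[:,160:480,::-1],(480,600))]))
```

```text
t 19.25 box TCP [8.550e+01 1.000e-01 2.249e+02] z [ 0.006  0.004 -1.   ] x [-0.001  1.     0.004] F [0.3 0.  0.2]
shift [-0.01 -0.02  2.  ]
```

View pics/w8.png

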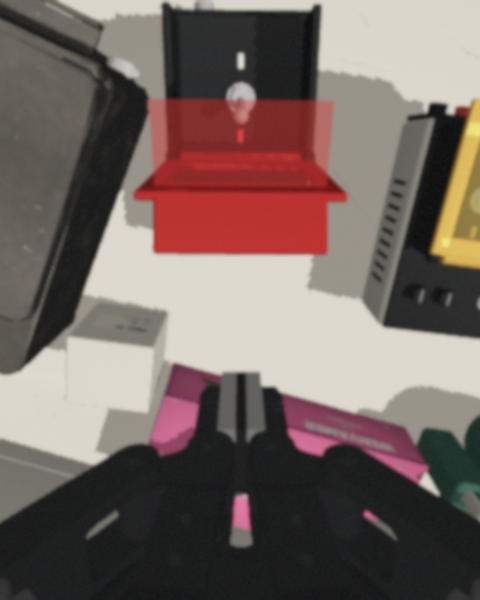

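Guard still open, toggle still armed, box apparently unmoved. I'll descend deeper.

>>> drive_tool(
  rows=[
    [-1, 0, 0, 0.62, 0, 0, 0],
    [-1, 0, 0, 0.62, 0, 0, 0],
    [-1, 0, 0, 0.62, 0, 0, 0],
    [-1, 0, 0, 0, 0, 0, 0],
  ],
)

```text
time_s: 19.8
position: [637.7, 249.3, 148.3]
orientation: [[-0.343, 0.939, -0.002], [0.939, 0.343, 0.004], [0.004, -0.001, -1.0]]
wrist_force: [0.6, -0.1, -0.2]
width: -0.002
```

>>> drive_tool(
  rows=[
    [-1, 0, -0.25, 0, 0, 0, 0],
    [-1, 0, -0.2, 0, 0, 0, 0],
    [-1, 0, -0.15, 0, 0, 0, 0],
    [-1, 0, 0, 0, 0, 0, 0],
  ],
)

```text
time_s: 20.3
position: [617.3, 241.6, 150.8]
orientation: [[-0.343, 0.939, 0.003], [0.939, 0.343, 0.005], [0.004, 0.004, -1.0]]
wrist_force: [-0.0, -0.8, 0.4]
width: -0.001
```

Run:
```python
from h import *
rel([25,0,150])
```

```text
t 20.3 box TCP [ 60.1   0.6 150.8] z [ 0.004  0.004 -1.   ] x [-0.001  1.     0.004] F [-0.3 -0.7  0.4]
shift [-0.01 -0.88  0.01]
```

>>> drive_tool(
  rows=[
    [-1, 0, -0.2, 0, 0, 0, 0],
    [-1, 0, -0.2, 0, 0, 0, 0],
    [-1, 0, -0.2, 0, 0, 0, 0],
    [-1, 0, -0.15, 0, 0, 0, 0],
    [-1, 0, 0, 0, 0, 0, 0],
  ],
)

```text
time_s: 20.92
position: [588.9, 231.3, 149.9]
orientation: [[-0.343, 0.939, 0.002], [0.939, 0.343, 0.005], [0.004, 0.003, -1.0]]
wrist_force: [-0.1, -0.1, -0.6]
width: -0.001
```

Run:
```python
from h import *
rel([25,0,150])
im=capture("wrist");cv2.imwrite("pics/w9.png",np.vstack([cv2.resize(im[:,160:480,::-1],(480,600))]))
```

```text
t 20.93 box TCP [ 29.9   0.6 149.9] z [ 0.003  0.004 -1.   ] x [-0.001  1.     0.004] F [-0.1 -0.1 -0.6]
shift [-0.01 -0.12 -0.  ]
```

>>> drive_tool(
  rows=[
    [-1, 0, -0.15, 0, 0, 0, 0],
    [-1, 0, -0.15, 0, 0, 0, 0],
    [-1, 0, 0, 0, 0, 0, 0],
    [-1, 0, 0, 0, 0, 0, 0],
    [-1, 0, 0, 0, 0, 0, 0],
  ],
)

```text
time_s: 21.6
position: [578.3, 227.3, 149.8]
orientation: [[-0.343, 0.939, 0.002], [0.939, 0.343, 0.005], [0.004, 0.004, -1.0]]
wrist_force: [-0.3, -0.8, 0.2]
width: 0.0
```

>>> drive_tool(
  rows=[
    [-1, 0, 0.3, -0.3, 0, 0, 0],
    [-1, 0, 0.3, -0.6, 0, 0, 0],
    [-1, 0, 0.1, -0.9, 0, 0, 0],
    [-1, 0, 0, -0.9, 0, 0, 0],
    [-1, 0, 0, 0, 0, 0, 0],
  ],
)

```text
time_s: 22.22
position: [606.0, 236.9, 261.5]
orientation: [[-0.343, 0.939, 0.008], [0.939, 0.343, 0.006], [0.003, 0.01, -1.0]]
wrist_force: [1.3, -0.2, -0.4]
width: 0.002
```

Run:
```python
from h import *
rel([25,0,150])
o=robot.get_obs();im=capture("wrist");c=cam("wrist",o);cv2.imwrite("pics/w10.png",im[:,:,::-1])
t=capture("top");cv2.imwrite("pics/top10.png",t[:,:,::-1])
hsv=lambda a:cv2.cvtColor(a,cv2.COLOR_RGB2HSV)
def red(a):h=hsv(a);return ((h[...,0]<6)|(h[...,0]>174))&(h[...,1]>150)&(h[...,2]>60)
m=red(im);ys,xs=np.nonzero(m);print("wrist red",len(xs),xs.min() if len(xs) else 0,xs.max(),ys.min(),ys.max())
for P in([10,-43,98],[10,43,98],[-89,-43,118],[-89,43,118]):print(P,proj(c,BR@P+BX).round(0))
t0=cv2.imread("pics/top0.png")[:,:,::-1].copy()
for n,a in(("t0",t0),("t",t)):
    m=red(a);m[:100]=0;m[220:]=0;m[:,:270]=0;m[:,350:]=0
    ys,xs=np.nonzero(m);print(n,len(xs),xs.mean().round(2) if len(xs) else 0,ys.mean().round(2),xs.min(),xs.max(),ys.min(),ys.max())
d=np.abs(t.astype(int)-t0).max(2);
print(((d>60).reshape(20,20,32,20).sum((1,3))))
```

```text
t 22.23 box TCP [ 47.9  -0.  261.5] z [ 0.01   0.003 -1.   ] x [-0.001  1.     0.003] F [ 1.1 -0.6 -0.4]
shift [-0.01 -0.6   2.78]
wrist red 11967 275 639 0 366
[10, -43, 98] [[278. 144.]]
[10, 43, 98] [[363. 145.]]
[-89, -43, 118] [[269.  30.]]
[-89, 43, 118] [[372.  30.]]
t0 1259 304.34 170.34 284 324 147 193<stdin>:12: RuntimeWarning: Mean of empty slice.
  ret = ret.dtype.type(ret / rcount)
Traceback (most recent call last):
ValueError: zero-size array to reduction operation minimum which has no identity
```

The top camera is blocked by the arm. I'll return to the first viewing pose (w1) and compare images directly.

>>> drive_tool(
  rows=[
    [-1, 0, -0.8, 0, 0, 0, 0],
    [-1, 0, -0.8, 0, 0, 0, 0],
    [-1, 0, -0.8, 0, 0, 0, 0],
    [-1, 0, -0.8, 0, 0, 0, 0],
    [-1, -0.05, -0.8, 0.25, 0, 0, -0.28],
  ],
)

```text
time_s: 22.95
position: [453.2, 179.3, 246.1]
orientation: [[-0.362, 0.932, 0.001], [0.932, 0.362, 0.004], [0.004, 0.002, -1.0]]
wrist_force: [0.5, -0.5, 0.9]
width: 0.002
```

>>> drive_tool(
  rows=[
    [-1, 0, 0, 0, 0, 0, 0],
    [-1, 0, 0, 0, 0, 0, 0],
    [-1, 0, 0, 0, 0, 0, 0],
    [-1, 0, 0, 0, 0, 0, 0],
  ],
)

```text
time_s: 23.45
position: [455.4, 179.9, 247.1]
orientation: [[-0.361, 0.932, 0.002], [0.932, 0.361, 0.005], [0.004, 0.004, -1.0]]
wrist_force: [0.4, 0.4, 0.0]
width: 0.0
```

```bash
cat > cmp.py <<'E'
from h import *
import pickle
def red(a):h=cv2.cvtColor(a,cv2.COLOR_RGB2HSV);return (((h[...,0]<6)|(h[...,0]>174))&(h[...,1]>150)&(h[...,2]>60))
def yel(a):h=cv2.cvtColor(a,cv2.COLOR_RGB2HSV);return ((h[...,0]>18)&(h[...,0]<30)&(h[...,1]>150)&(h[...,2]>60))
def st(m):
    ys,xs=np.nonzero(m);return len(xs),*(np.round([xs.mean(),ys.mean(),*np.percentile(xs,[1,99]),*np.percentile(ys,[1,99])],1) if len(xs) else ())
E
python3 - <<'E'
from cmp import *
rel([-112.9,-2.2,251.3])
o=robot.get_obs();im=capture("wrist");cv2.imwrite("pics/w11.png",im[:,:,::-1])
o1=pickle.load(open("o1.pkl","rb"));c=cam("wrist",o);c1=cam("wrist",o1)
w1=cv2.resize(cv2.imread("pics/w1.png"),(640,400),interpolation=cv2.INTER_AREA)[:,:,::-1].copy()
print("view shift from pose",(proj(c,BR@[-40,0,96]+BX)-proj(c1,BR@[-40,0,96]+BX)))
sl=np.s_[180:310,270:380]
for n,a in(("w1",w1),("now",im)):
    print(n,"red",st(red(a)[sl]),"yel",st(yel(a)))
# whole-box check: align by template of front panel + lip
for nm,(x0,x1,y0,y1) in dict(front=(280,362,190,212),redlip=(280,364,210,245),yellow=(400,510,232,335),petri=(200,256,106,158)).items():
    r=cv2.matchTemplate(im,w1[y0:y1,x0:x1],cv2.TM_CCOEFF_NORMED);_,v,_,l=cv2.minMaxLoc(r);print(nm,round(v,3),l[0]-x0,l[1]-y0)
E
```

```text
t 23.45 box TCP [-113.2   -2.1  247.1] z [ 0.004  0.004 -1.   ] x [-0.021  1.     0.004] F [0.5 0.2 0. ]
shift [-0.    0.01 -0.1 ]
view shift from pose [[-0.10621545  1.25932924]]
w1 red (3756, np.float64(51.2), np.float64(56.7), np.float64(13.0), np.float64(89.0), np.float64(19.0), np.float64(103.0)) yel (2331, np.float64(461.1), np.float64(291.9), np.float64(421.0), np.float64(500.0), np.float64(264.0), np.float64(333.0))
now red (3783, np.float64(51.0), np.float64(57.7), np.float64(13.0), np.float64(89.2), np.float64(20.0), np.float64(104.0)) yel (2349, np.float64(462.7), np.float64(292.9), np.float64(422.0), np.float64(501.0), np.float64(265.0), np.float64(335.0))
front 0.986 0 1
redlip 0.987 0 1
yellow 0.997 1 1
petri 0.981 -2 -1
```

Run:
```python
from cmp import *
w1=cv2.resize(cv2.imread("pics/w1.png"),(640,400),interpolation=cv2.INTER_AREA)[:,:,::-1]
im=cv2.imread("pics/w11.png")[:,:,::-1]
print("ball-off spot, green ch: w1",w1[238:248,314:328,1].mean(),"now",im[239:249,314:328,1].mean())
print("columns 306-337 rows 230-248 w1/now row means",w1[230:249:3,314:328,1].mean(1).round(),im[231:250:3,314:328,1].mean(1).round())
robot.close_job();print(robot.get_obs()["time_s"])
```

```text
ball-off spot, green ch: w1 65.07142857142857 now 66.15714285714286
columns 306-337 rows 230-248 w1/now row means [40. 32. 32. 60. 67. 70. 60.] [40. 32. 32. 61. 71. 71. 57.]
the job is handed in; nothing more can be done
the job is handed in; nothing more can be done
```

The job is handed in. The high-voltage supply looked armed with its red guard shut, but I couldn't confirm the toggle's position once the guard was closed.

I lifted the red guard with a closed fingertip under its lip until it stayed open. I then pushed the toggle over towards the hinge, withdrew, and nudged the guard forward from behind so it fell shut. The clock read about 23.5 s at the last check.

**Checks that passed**
- **Toggle:** the push force went from about 5 N to zero when it snapped across. With the guard still open, a picture showed the ball within about 1 px of where the armed position should be.
- **Guard and box:** seen from the original viewpoint, the red guard and box front match the starting picture to about 1 px. The guard is shut and the box has not visibly moved.
- **Neighbours:** the yellow-guarded supply matches to about 1 px and the petri dish to about 2 px. I did not check the other items individually, but the arm went nowhere near them.

**Failed or inconclusive**
- **First try at closing the guard:** the fingertip rode up onto the guard's flared end and pressed down with about 20 N. I lifted off and came back lower behind it. When opening the guard, the finger also pressed about 12 N down on the skirt near the stop.
- **Toggle through the closed window:** my last brightness check looked the same as at the start. That spot may be the toggle's collar rather than the ball, so it neither confirms nor contradicts that it is armed.
- **Top camera:** the arm blocked its view after the guard closed, so I have no second viewpoint of the final state.

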